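# Unstack waveguide cells and slide the spacer onto its pile

### The arm

A 6-joint arm with a two-finger parallel gripper is mounted at the origin on the work surface. World frame = base frame: x ahead of the robot, y to its left, z up, the work surface at z = 0. Lengths are in m, angles in rad, forces in N, time in s.
With the tool pointing down it reaches from about 0.35 to 0.975 m from the base axis. Payload 4.9 kg.
Tool frame: the origin (TCP) lies at the very end of the fingers, on their centre line; the grasp point (between the pads) lies 19 mm behind it; z points along the fingers, y is the direction in which the jaws open and shut (so a half turn about z gives the same grasp; the last joint's range is limited). The gripper opens to 85 mm and grips with 20 to 120 N. Pads are 22 mm wide; open, the fingers measure 114 mm over their backs; the gripper's body (76 mm by 85 mm) begins 54 mm behind the grasp point. The pads swing forward as they close: fully open they stand 13 mm farther back than shut.
Start: joints at [-0.119, 0.053, 1.613, -0, 1.476, -0.119], TCP at [0.625, 0, 0.231] pointing down, gripper open.
Joint ranges: [-3.01, 3.01], [-1.01, 2.22], [0.06, 2.58], [-1.02, 4.17], [0.09, 2.62], [-3.14, 3.14]. Speed limits (rad/s): [2.57, 2.57, 3.14, 3.14, 3.14, 3.14].

### API

Orientations are given as a unit quaternion [w, x, y, z].
In Python, from plant import monitor, eyes, manip gives the robot as it stands.
- The arm moves only by the tool step_arm, never from a script. Its argument "motion" is a list of rows, each a list of 7 numbers: the shift along the world's x, y, z scaled (see below), then the turn, a rotation vector about the world's x, y, z scaled (see below), then the closure in counts, from 0 (fully open) to 255 (shut). In form: [[x, y, z, ax, ay, az, grip], ...]. A call has 1 to 10 rows; each row is the pose to reach, as a shift and turn from the pose commanded when the call began; what a row does not reach only later rows make up. The controller multiplies each number of a shift by 0.5 m and each number of a turn by 1.5 rad. A row lasts 1/10 s, in which the tool goes at most 50 mm and 8.59 degrees, less where a joint would pass 70% of its speed; a pose out of reach is approached as far as the arm can. A call with a number of a shift or a turn outside -1 to 1 is refused whole. A call with a gripper value outside its range is refused whole. The fingers move at their own pace and stop on an object; the grip force is fixed at half the most. Time passes only in rows, so rows that repeat a pose let the fingers close. It gives the time, the measured TCP pose, the force and the opening at its end, in the units of the state.
- monitor.state(): the state, without advancing time (a new reading comes with each control period).
- eyes.grab_frame(name): name is "scene" or "side" or "wrist"; returns a dict with "pixels" (400x640x3 uint8, red, green, blue), "mtx" (3x3 intrinsics, pixels), "dist" ([k1, k2, p1, p2, k3] as OpenCV has them; the pictures are not rectified), "rvec" (rotation vector, rad) and "tvec" (3), from world to camera coordinates, as OpenCV has them; the wrist camera has in their place "hand_eye" (4x4, takes a point from camera to tool coordinates, whose origin is the TCP and whose axes are the flange's). Camera axes: x right, y down, z forward; pixel columns grow to the right and rows downward; lengths in m; the calibration is good to about 2 mm. A picture is of the moment at which its call begins: read the wrist's pose just before it. There is no depth.
- manip.job_done(): hands the job in, once; it reports no verdict.
Trained networks look in the newest picture that a camera, given by its name, has taken for a name from the list of things; names that differ only in an ending like _2 or _b are one class to them, and where a whole thing is asked for, a point or a joint stands for the part that bears it (a point fixed in the world has none). Each returns a list of dicts, best first, with "p" (0 to 1); they miss things now and then, are a little off and sometimes report something else, mostly with a low value. They report only what shows in the picture. A call takes as long as a camera call. They do not tell look-alikes from the thing itself.
- eyes.look_for(name, camera): "box" ([centre column, centre row, width, height] in pixels, round what is visible of it).
- eyes.pinpoint(name, camera): "uv" ([column, row] in pixels: a listed point, or the origin of a listed thing).
The state is a dict: "time": time; "joint_pos": joint angles; "joint_vel": joint speeds; "joint_efforts": joint torques, N m; "tool_pos": TCP position; "tool_rot": TCP orientation; "contact_force": force on the tool from outside, world axes, zero at the start; "ft_torque": the same for the moment, N m; "gripper_width": opening from 0.0 (shut) to 1.0 (fully open).
Only numpy, scipy, OpenCV 4.12 (cv2) and the standard library are available. Lean on these libraries where they do the work, as an engineer would, in place of code of your own. Each camera call takes 0.05 s, during which the arm holds its last target.

### The job

Take the stack of two waveguide cells apart: lift the upper cell into the grey tray, then push the plywood spacer plate flat across from the lower cell onto the neighbouring spacer pile so that it lies squarely on top with its edges matching, and last lift the lower cell into the tray too. Both cells must stand upright on the tray's floor, set down and not dropped; keep the spacer flat and do not lift it, do not push the pile off its plinth, and leave the other things on the bench alone.

Things in the scene. Friction and masses are not known exactly. Their poses are not given: they have to be found in the camera images.
- upper_cell: Upper waveguide cell: aluminium flanges 60 (own x) x 110 (own y) mm, 8 mm thick, at its bottom and top, joined by a brass body 36 x 80 mm; 45 mm tall, about 0.3 to 0.6 kg. Origin: centre of its underside; z up. It stands on the spacer plate; its underside is 65 mm above the table at the start, its own y within 0.2 rad of the spacer's y. It can be gripped across the 60 mm width of its top flange; the brass body is 12 mm further in.
- spacer: Spacer in the stack: plain plywood plate 110 (own x) x 130 (own y) x 10 mm thick, about 0.11 kg. Origin: centre of its underside. It rests freely between the cells, underside 55 mm above the table. It is too wide to grip; its 10 mm edge can be pushed. Its own y axis runs along the line from stack to pile (either sign), so the plate moves about 160 mm along its y. It lies 3 mm higher than the top of the pile and bridges the gap on the way.
- lower_cell: Lower waveguide cell: aluminium flanges 60 (own x) x 110 (own y) mm, 8 mm thick, at its bottom and top, joined by a brass body 36 x 80 mm; 45 mm tall, about 0.3 to 0.6 kg. Origin: centre of its underside; z up. It stands on the 10 mm thick wooden base board (130 x 140 mm, fixed) under the spacer; nothing else holds it. Same shape as the upper cell.
- pile_top: Top plate of the spacer pile: plain plywood plate 110 (own x) x 130 (own y) x 10 mm thick, about 0.11 kg. Origin: centre of its underside. Loose; its upper face is 52 mm above the table and the spacer belongs on it. It lies level beside the stack, on the stack's left or right, about 160 mm from centre to centre; another like plate is below it.
- plinth: Fixed wooden plinth 120 (own x) x 140 (own y) x 32 mm tall under the spacer pile. Origin: centre of its underside.
- tray_in (a point): Centre of the inner floor (5 mm above the table) of the fixed open grey plastic tray, on the other side of the stack from the pile. Outside 300 (own x) x 160 (own y) mm, rim 18 mm above the table, walls 5 mm. Room for both cells side by side along its x, at 65 mm either side of this point with their long sides along its y.
- mug: Bystander: white mug, 80 mm wide, 90 mm tall, beyond the pile. Origin: underside centre.
- screwdriver: Bystander: screwdriver 170 mm long lying on the robot's side of the pile. Origin on its length.
- collar: Bystander: aluminium ring 70 mm wide, 22 mm tall, beyond the stack. Origin: underside centre.
- wrench: Bystander: wrench 160 mm long lying on the robot's side of the stack. Origin on its length.
- jar: Bystander: amber jar, 68 mm wide, 85 mm tall, to the left. Origin: underside centre.
- end_cap: Bystander: aluminium flanged end cap, 84 mm wide, 45 mm tall, to the right. Origin: underside centre.
There are look-alikes about, which are no part of the job. Leave any green look-alike of the upper_cell alone.

How it is judged:
By the outcome, as a careful person would: the job done as asked, in the order asked, and still so for the second after the job is handed in, with the robot touching nothing.
It also fails if it takes over 61 s, if anything falls off the work surface, if the arm or the gripper's body presses on something with over 40 N, if the wrist force passes 120 N, or if a joint passes its speed limit or range.

## Working session

There is one attempt and no reset: what is moved stays moved. The work goes in short steps, Python scripts to look and compute and a tool call to move; the robot and the scene stay as the last step left them, time stands still between calls to the robot, and variables do not carry over. Pictures are saved under pics/ and viewed, and the job is handed in when it is done.

Besides the shell and the picture viewer there is one more tool, called after ">>>" as a command line: name --pt "numbers of a row" for each row, then --argument value for the rest. step_arm: Moves the arm, as the interface text tells. Its arguments: {"type":"object","properties":{"motion":{"type":"array","items":{"type":"array","items":{"type":"number"}}}},"required":["motion"]}

```bash
ls; mkdir -p pics; cat > h.py <<'E'
import sys
sys.path.insert(0,'.')
import numpy as np, cv2
from scipy.spatial.transform import Rotation as R
from plant import monitor, eyes, manip
def cam(f, st=None):
    K=np.array(f['mtx'],float); d=np.array(f['dist'],float)
    if 'rvec' in f and f['rvec'] is not None:
        return K,d,np.array(f['rvec'],float),np.array(f['tvec'],float)
    q=st['tool_rot']; T=np.eye(4); T[:3,:3]=R.from_quat([q[1],q[2],q[3],q[0]]).as_matrix(); T[:3,3]=st['tool_pos']
    C=np.linalg.inv(T@np.array(f['hand_eye']))
    return K,d,cv2.Rodrigues(C[:3,:3])[0].ravel(),C[:3,3]
def ray(c,uv,z):
    K,d,rv,tv=c
    p=cv2.undistortPoints(np.array([[uv]],float),K,d)[0,0]
    Rm=cv2.Rodrigues(rv)[0]; o=-Rm.T@tv; v=Rm.T@np.array([p[0],p[1],1])
    return o+v*(z-o[2])/v[2]
def proj(c,P):
    K,d,rv,tv=c
    return cv2.projectPoints(np.array(P,float).reshape(-1,3),rv,tv,K,d)[0].reshape(-1,2)
def save(f,n): cv2.imwrite('pics/'+n+'.png',f['pixels'][:,:,::-1])
E
python3 - <<'E'
from h import *
s=monitor.state(); print(s)
for n in ['scene','side','wrist']:
    s=monitor.state(); f=eyes.grab_frame(n); save(f,n+'0'); c=cam(f,s)
    Rm=cv2.Rodrigues(c[2])[0]; print(n,'cam at',-Rm.T@c[3])
    for t,z in [('upper_cell',.065),('spacer',.055),('lower_cell',.01),('pile_top',.042),('plinth',0),('tray_in',.005),('collar',0),('mug',0),('jar',0),('end_cap',0),('wrench',0.005),('screwdriver',0.01)]:
        for r in eyes.pinpoint(t,n)[:3]:
            print(t,np.round(r['uv']),round(r['p'],2),ray(c,r['uv'],z).round(3))
E
```

```text
pics
{'time': 0.0, 'joint_pos': array([-1.19019759e-01,  5.33641184e-02,  1.61432970e+00, -4.70661231e-05,
        1.47600246e+00, -1.18974262e-01]), 'joint_vel': array([ 0.00217135,  0.0009486 , -0.00018764, -0.00054224,  0.00063496,
        0.00044357]), 'joint_efforts': array([ 2.70554956e-04, -3.93670499e+01, -3.70175600e+01, -1.62778279e-04,
        6.93513779e-03, -6.06393527e-06]), 'tool_pos': array([6.24359283e-01, 5.14973333e-05, 2.30037203e-01]), 'tool_rot': array([-8.12295119e-04,  7.07120883e-01,  7.07091896e-01, -6.68600422e-04]), 'contact_force': array([-0.22987196,  0.65785596,  0.28229638]), 'ft_torque': array([-0.01485635, -0.00221751,  0.02187913]), 'gripper_width': 1.003017960490645}
scene cam at [ 1.16949182 -0.76310389  0.89647069]
upper_cell [324. 214.] 0.89 [0.522 0.008 0.065]
upper_cell [366. 175.] 0.63 [0.494 0.289 0.065]
upper_cell [210. 231.] 0.6 [ 0.299 -0.289  0.065]
spacer [324. 222.] 0.6 [ 0.54  -0.009  0.055]
lower_cell [323. 231.] 0.73 [ 0.533 -0.009  0.01 ]
lower_cell [405. 182.] 0.31 [0.594 0.416 0.01 ]
pile_top [359. 204.] 0.65 [0.558 0.155 0.042]

[... 1562 characters left out ...]
nch [319. 191.] 0.46 [0.542 0.159 0.005]
screwdriver [474. 323.] 0.7 [ 0.56  -0.481  0.01 ]
screwdriver [288. 202.] 0.67 [0.426 0.144 0.01 ]
screwdriver [312. 228.] 0.36 [ 0.424 -0.003  0.01 ]
wrist cam at [0.62462922 0.07379392 0.37290632]
upper_cell [235. 185.] 0.61 [ 0.532 -0.005  0.065]
upper_cell [ 70. 330.] 0.59 [ 0.307 -0.192  0.065]
spacer [376.  18.] 0.4 [0.674 0.154 0.055]
pile_top [248.  25.] 0.58 [0.551 0.152 0.042]
tray_in [249. 285.] 0.55 [ 0.521 -0.163  0.005]
collar [352. 192.] 0.6 [ 0.662 -0.031  0.   ]
mug [376.  18.] 0.75 [0.683 0.169 0.   ]
jar [157. 158.] 0.45 [0.418 0.014 0.   ]
wrench [154. 160.] 0.78 [0.417 0.012 0.005]
screwdriver [164.  10.] 0.93 [0.455 0.174 0.01 ]
```

View pics/scene0.png

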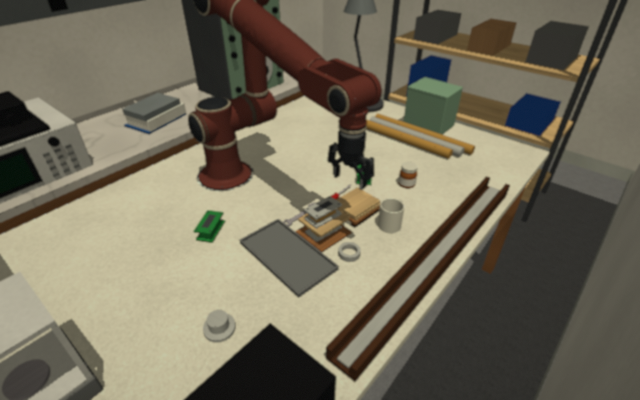

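View pics/side0.png

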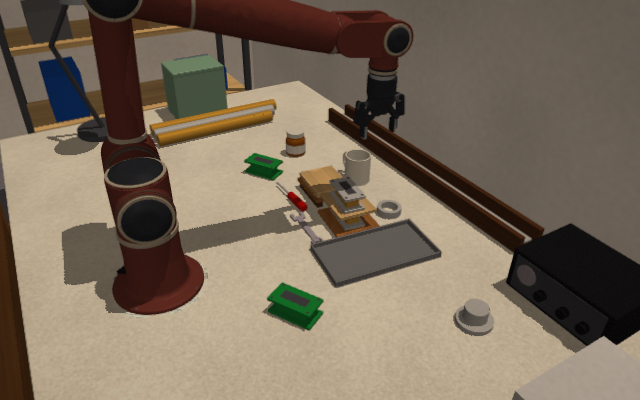

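View pics/wrist0.png

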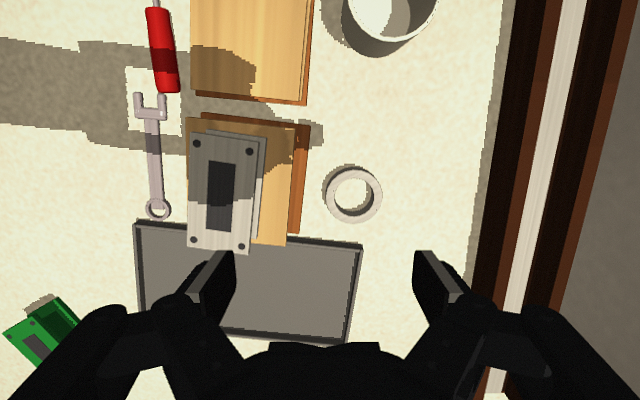

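The upper cell candidates are: the silver cell on the stack at wrist (222,193), scene (324,210) and side (345,190); green look-alikes at scene (209,226), side (295,305) and (264,165), and wrist (40,330). I choose the silver one because it stands on the plywood plate. A close crop should confirm this and give me corners.

```bash
python3 - <<'E'
import cv2
a=cv2.imread('pics/wrist0.png')
cv2.imwrite('pics/cropA.png',cv2.resize(a[90:270,120:380],None,fx=3,fy=3,interpolation=cv2.INTER_CUBIC))
cv2.imwrite('pics/cropB.png',cv2.resize(a[0:120,130:450],None,fx=2.5,fy=2.5,interpolation=cv2.INTER_CUBIC))
cv2.imwrite('pics/cropC.png',cv2.resize(a[200:360,110:390],None,fx=2.8,fy=2.8,interpolation=cv2.INTER_CUBIC))
b=cv2.imread('pics/side0.png')
cv2.imwrite('pics/cropS.png',cv2.resize(b[140:290,260:450],None,fx=4,fy=4,interpolation=cv2.INTER_CUBIC))
E
```

```text
(no output)
```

View pics/cropA.png

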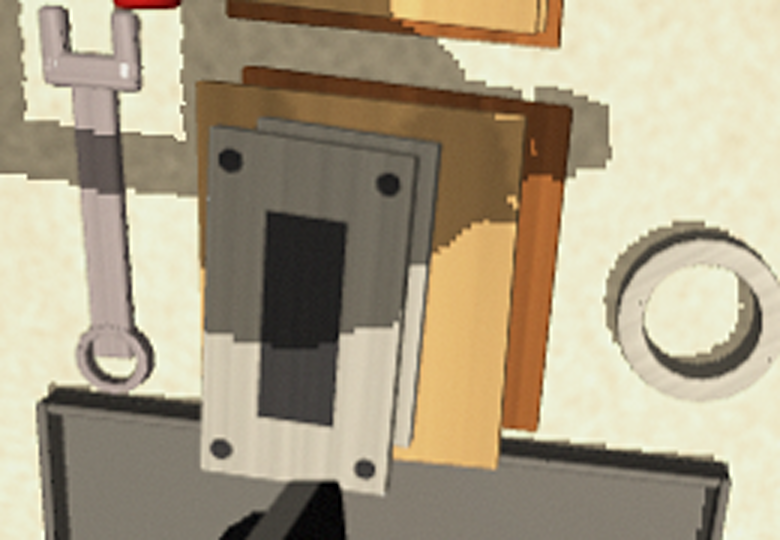

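View pics/cropB.png

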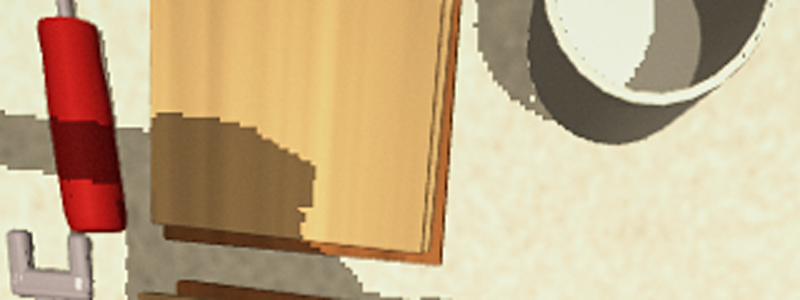

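View pics/cropC.png

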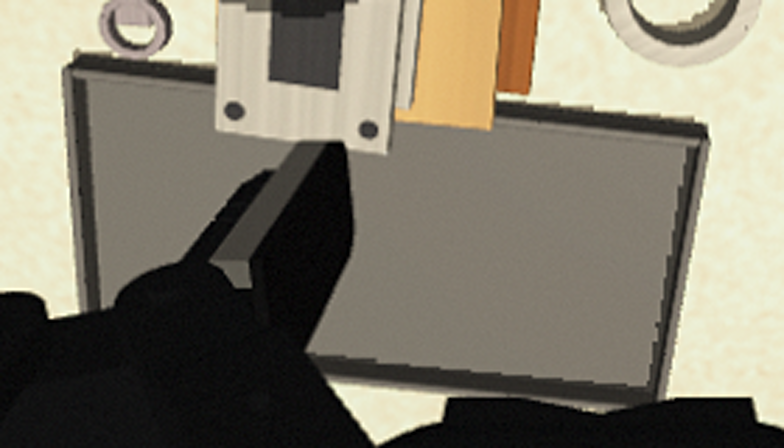

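View pics/cropS.png

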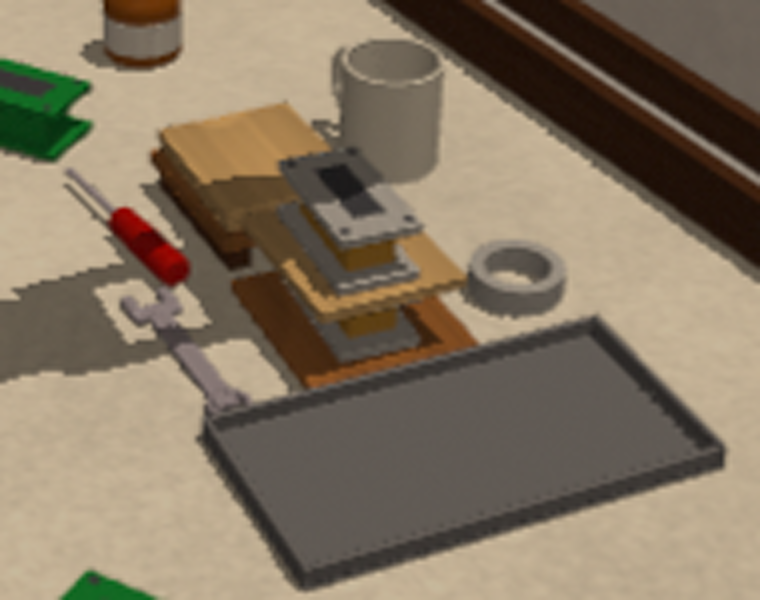

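```bash
cat > m.py <<'E'
from h import *
def px(uv,s,o): return [(uv[0]+.5)/s-.5+o[0],(uv[1]+.5)/s-.5+o[1]]
def rect(c,pts,s,o,z,w,h,lab):
    """fit rect (w along own x, h along own y) corners pts {(sx,sy):(u,v)}; returns x,y,yaw"""
    from scipy.optimize import least_squares
    P=np.array([ray(c,px(v,s,o),z)[:2] for v in pts.values()]); S=np.array(list(pts))*[w/2,h/2]
    def f(p):
        Rm=np.array([[np.cos(p[2]),-np.sin(p[2])],[np.sin(p[2]),np.cos(p[2])]])
        return ((S@Rm.T+p[:2])-P).ravel()
    r=least_squares(f,[.5,0,0]); print(lab,r.x.round(4),'res mm',(r.fun*1000).round(1)); return r.x
E
python3 - <<'E'
from m import *
st=monitor.state()
f=eyes.grab_frame('wrist'); c=cam(f,st)
print(st['time'])
A=(3,(120,90))
rect(c,{(-1,1):(208,126),(1,1):(415,156),(1,-1):(386,494),(-1,-1):(201,468)},*A,.11,.06,.11,'upper')
rect(c,{(-1,1):(198,82),(1,1):(524,115),(1,-1):(497,468)},*A,.065,.11,.13,'spacer')
rect(c,{(-1,1):(243,67),(1,1):(572,107),(1,-1):(537,430)},*A,.01,.13,.14,'board')
B=(2.5,(130,0))
rect(c,{(-1,-1):(150,222),(1,-1):(423,252)},*B,.052,.11,.13,'pile')
C=(2.8,(110,200))
rect(c,{(-1,1):(65,67),(1,1):(707,138),(1,-1):(660,402)},*C,.018,.3,.16,'tray')
E
```

```text
1.95
upper [ 0.531  -0.004  -0.1487] res mm [-0.2  0.9  0.5  0.7  0.2 -0.7 -0.5 -0.9]
spacer [ 0.5349 -0.0049 -0.1071] res mm [-1.3  0.8  0.8  0.   0.5 -0.9]
board [ 0.5371 -0.0075 -0.121 ] res mm [-1.3  1.1  0.7  0.8  0.6 -1.9]
pile [ 0.5521  0.1508 -0.1083] res mm [ 0.1 -0.  -0.1  0. ]
tray [ 0.5187 -0.1611 -0.1122] res mm [-4.4  2.1  1.9  3.5  2.5 -5.6]
```

The crop confirms the silver cell on plywood is the upper cell, with its top corners fitting 60x110 mm to within 1 mm. The stack, pile and tray also agree with each other. I'll approach above the upper cell.

>>> step_arm --pt "-0.09 -0.004 -0.05 0 0 -0.05 0" --pt "-0.187 -0.008 -0.1 0 0 -0.099 0" --pt "-0.187 -0.008 -0.14 0 0 -0.099 0" --pt "-0.187 -0.008 -0.14 0 0 -0.099 0"

```text
time: 2.4
tool_pos: [0.5277, -0.0036, 0.1571]
tool_rot: [-0.003, 0.758, 0.653, -0.002]
contact_force: [-0.4, -0.4, -0.4]
gripper_width: 1.002
```

```bash
python3 - <<'E'
from h import *
s=monitor.state(); f=eyes.grab_frame('wrist'); save(f,'w1'); c=cam(f,s)
print(s['time'],s['tool_pos'],s['tool_rot'],s['contact_force'])
import pickle; pickle.dump(c,open('c1.pkl','wb'))
E
```

```text
2.4 [ 0.52769357 -0.0035654   0.15713705] [-0.0028006   0.75765876  0.65264035 -0.00243441] [-0.38413961 -0.38876548 -0.35929232]
```

View pics/w1.png

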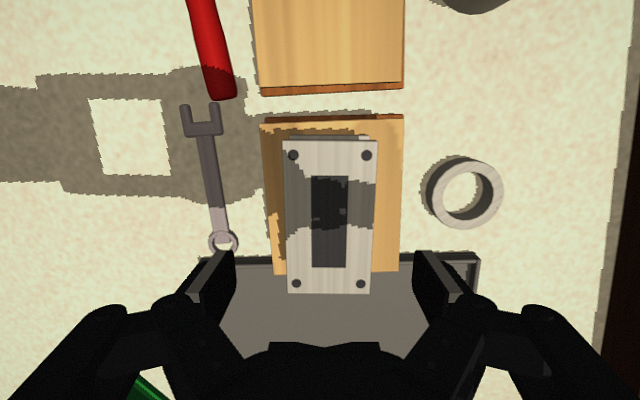

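The view shows the flange between the fingers, with corners at about (283,140), (378,140), (370,293) and (289,293). The pile's near edge is at about (260,88) to (404,82).

```bash
python3 - <<'E'
from m import *
import pickle; c=pickle.load(open('c1.pkl','rb'))
A=(1,(0,0))
rect(c,{(-1,1):(283,140),(1,1):(378,140.5),(1,-1):(370,293),(-1,-1):(289,293)},*A,.11,.06,.11,'upper')
rect(c,{(-1,1):(261,122),(1,1):(404,118.5),(1,-1):(399,272)},*A,.065,.11,.13,'spacer')
rect(c,{(-1,-1):(260,88),(1,-1):(404,82)},*A,.052,.11,.13,'pile')
E
```

```text
upper [ 0.5313 -0.0044 -0.1487] res mm [-0.6  0.6  0.8  0.6  0.7 -0.8 -0.8 -0.3]
spacer [ 0.5352 -0.0053 -0.1187] res mm [-1.2 -0.1  1.5  0.1 -0.2  0. ]
pile [ 0.5534  0.1495 -0.1093] res mm [ 0.4 -0.  -0.4  0. ]
```

>>> step_arm --pt "0.007 -0.002 -0.05 0 0 0 0" --pt "0.007 -0.002 -0.1 0 0 0 0" --pt "0.007 -0.002 -0.154 0 0 0 0" --pt "0.007 -0.002 -0.154 0 0 0 0" --pt "0.007 -0.002 -0.154 0 0 0 255" --pt "0.007 -0.002 -0.154 0 0 0 255" --pt "0.007 -0.002 -0.154 0 0 0 255" --pt "0.007 -0.002 -0.154 0 0 0 255" --pt "0.007 -0.002 -0.154 0 0 0 255"

```text
time: 3.35
tool_pos: [0.5374, -0.0053, 0.0875]
tool_rot: [0.002, 0.758, 0.653, 0.002]
contact_force: [0.9, 1.1, 6.3]
gripper_width: 0.685
```

>>> step_arm --pt "0 0 0 0 0 0 255" --pt "0 0 0.02 0 0 0 255" --pt "0 0 0.06 0 0 0 255" --pt "0 0 0.1 0 0 0 255" --pt "0 0 0.1 0 0 0 255"

```text
time: 3.85
tool_pos: [0.5369, -0.0053, 0.1376]
tool_rot: [0.002, 0.758, 0.653, 0.002]
contact_force: [0.5, -0.5, -2.8]
gripper_width: 0.686
```

```bash
python3 - <<'E'
from h import *
s=monitor.state(); f=eyes.grab_frame('wrist'); save(f,'w2'); c=cam(f,s)
f2=eyes.grab_frame('side'); cv2.imwrite('pics/s2.png',cv2.resize(f2['pixels'][120:290,230:450,::-1],None,fx=3,fy=3))
print(s['time'],s['tool_pos'],R.from_quat(s['tool_rot'][[1,2,3,0]]).as_matrix()[:,1],s['contact_force'],s['gripper_width'])
import pickle; pickle.dump(c,open('c2.pkl','wb'))
E
```

```text
3.85 [ 0.53686572 -0.00526233  0.13761592] [ 0.98898602 -0.14788932  0.00595061] [ 0.45663585 -0.48006188 -2.83416788] 0.6861303467810459
```

View pics/w2.png

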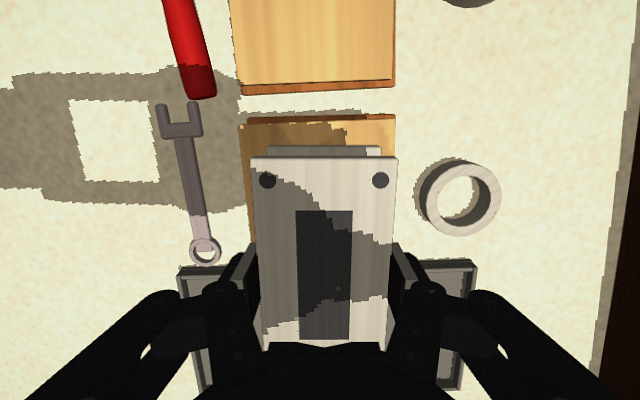

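View pics/s2.png

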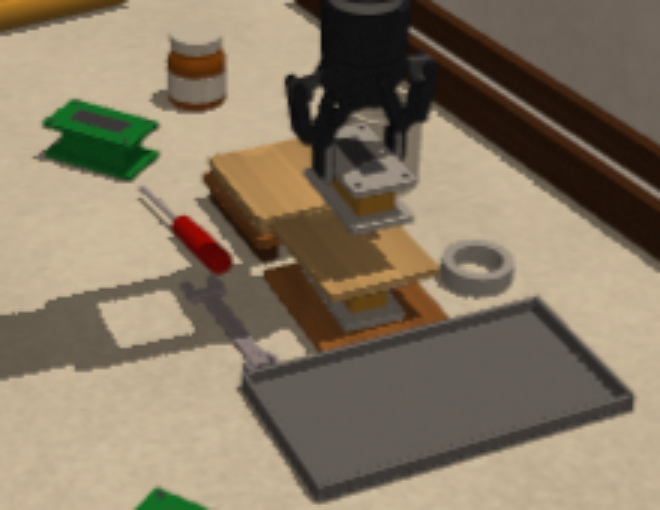

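The upper cell is lifted level, and the spacer stayed behind flat. Next I'll refine the tray using the side-view rim corners from crop S: (203,435), (598,318), (723,448) and (302,578).

```bash
python3 - <<'E'
from m import *
f=eyes.grab_frame('side'); c=cam(f)
S=(4,(260,140))
rect(c,{(-1,1):(203,433),(1,1):(598,318),(1,-1):(724,446),(-1,-1):(303,577)},*S,.018,.3,.16,'tray side')
import pickle; c=pickle.load(open('c2.pkl','rb'))
A=(1,(0,0))
rect(c,{(-1,1):(239,124),(1,1):(396,114)},*A,.065,.11,.13,'spacer')
rect(c,{(-1,-1):(242,87),(1,-1):(391,79.5)},*A,.052,.11,.13,'pile')
rect(c,{(-1,1):(250,158),(1,1):(397,158)},*A,.115+.0455,.06,.11,'cell held')
rect(c,{(-1,1):(178,269),(1,1):(478,260)},*A,.018,.3,.16,'tray')
E
```

```text
tray side [ 0.516  -0.1711 -0.0949] res mm [ 0.8  6.8 -2.9  2.9  0.8 -4.3  1.2 -5.4]
spacer [ 0.5369 -0.0041 -0.0871] res mm [-0.9  0.1  0.9 -0.1]
pile [ 0.552   0.1492 -0.1009] res mm [-2.2  0.2  2.2 -0.2]
cell held [ 0.5363 -0.0057 -0.1495] res mm [-1.   0.1  1.  -0.1]
tray [ 0.5213 -0.1571 -0.1187] res mm [-4.   0.5  4.  -0.5]
```

>>> step_arm --pt "0.02 -0.06 0.01 0 0 0.01 255" --pt "0.05 -0.14 0.01 0 0 0.028 255" --pt "0.07 -0.23 0 0 0 0.028 255" --pt "0.09 -0.31 -0.04 0 0 0.028 255" --pt "0.094 -0.334 -0.1 0 0 0.028 255" --pt "0.094 -0.334 -0.15 0 0 0.028 255" --pt "0.094 -0.334 -0.19 0 0 0.028 255" --pt "0.094 -0.334 -0.2 0 0 0.028 255" --pt "0.094 -0.334 -0.2 0 0 0.028 255"

```text
time: 4.9
tool_pos: [0.5803, -0.1713, 0.032]
tool_rot: [-0.002, 0.744, 0.668, -0.001]
contact_force: [-0.0, -0.1, -3.0]
gripper_width: 0.685
```

```bash
python3 - <<'E'
from h import *
s=monitor.state(); 
f2=eyes.grab_frame('side'); cv2.imwrite('pics/s3.png',cv2.resize(f2['pixels'][150:290,290:470,::-1],None,fx=4,fy=4))
print(s['time'],s['tool_pos'],R.from_quat(s['tool_rot'][[1,2,3,0]]).as_matrix()[:,1:],s['contact_force'],s['gripper_width'])
E
```

```text
4.9 [ 0.58032206 -0.17125122  0.03198253] [[ 0.99432705 -0.00414928]
 [-0.10627825  0.00182234]
 [-0.00431946 -0.99998973]] [-0.00946523 -0.08254576 -3.03135524] 0.6846322791339126
```

View pics/s3.png

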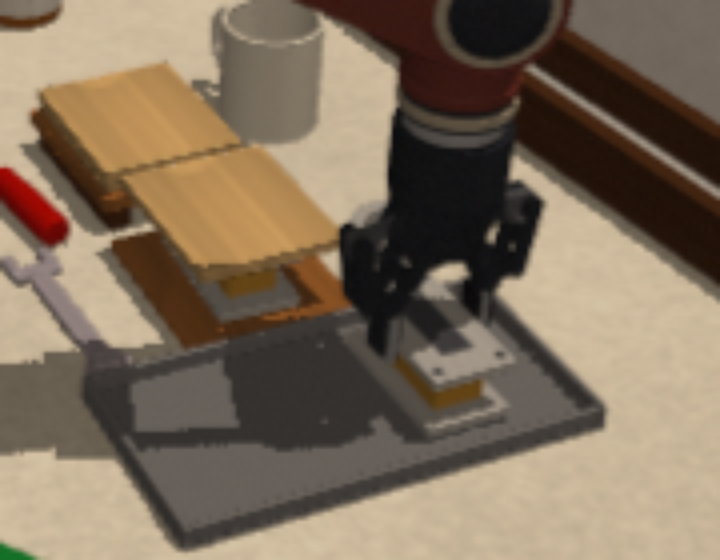

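The cell hovers level over the tray's far slot, well within the walls. I'll lower it slowly to contact.

>>> step_arm --pt "0 0 -0.003 0 0 0 255" --pt "0 0 -0.006 0 0 0 255" --pt "0 0 -0.006 0 0 0 255"

```text
time: 5.25
tool_pos: [0.5825, -0.1721, 0.0322]
tool_rot: [0.001, 0.744, 0.669, 0.0]
contact_force: [-0.2, 0.3, -3.0]
gripper_width: 0.683
```

>>> step_arm --pt "0 0 -0.002 0 0 0 255" --pt "0 0 -0.004 0 0 0 255"

```text
time: 5.45
tool_pos: [0.5822, -0.172, 0.0296]
tool_rot: [0.0, 0.744, 0.668, 0.0]
contact_force: [0.1, 1.3, -3.1]
gripper_width: 0.682
```

>>> step_arm --pt "0 0 -0.002 0 0 0 255" --pt "0 0 -0.003 0 0 0 255" --pt "0 0 -0.003 0 0 0 255"

```text
time: 5.75
tool_pos: [0.5819, -0.172, 0.0277]
tool_rot: [-0.0, 0.744, 0.668, -0.0]
contact_force: [0.5, 0.7, -4.4]
gripper_width: 0.683
```

>>> step_arm --pt "0 0 -0.001 0 0 0 255" --pt "0 0 -0.002 0 0 0 255"

```text
time: 5.95
tool_pos: [0.5821, -0.172, 0.0276]
tool_rot: [-0.0, 0.744, 0.668, -0.0]
contact_force: [-4.6, 2.9, 4.4]
gripper_width: 0.684
```

It's in contact (force z went from -3 to +4). I'll release and rise.

>>> step_arm --pt "0 0 0 0 0 0 200" --pt "0 0 0 0 0 0 0" --pt "0 0 0 0 0 0 0" --pt "0 0 0 0 0 0 0" --pt "0 0 0.04 0 0 0 0" --pt "0 0 0.12 0 0 0 0" --pt "-0.02 0 0.2 0 0 0 0" --pt "-0.08 0.08 0.25 0 0 0 100" --pt "-0.08 0.08 0.25 0 0 0 155" --pt "-0.08 0.08 0.25 0 0 0 155"

```text
time: 6.95
tool_pos: [0.5422, -0.1316, 0.1529]
tool_rot: [0.001, 0.743, 0.669, 0.001]
contact_force: [1.2, -0.2, 0.4]
gripper_width: 0.515
```

```bash
python3 - <<'E'
from h import *
s=monitor.state(); f=eyes.grab_frame('wrist'); save(f,'w4'); c=cam(f,s)
f2=eyes.grab_frame('side'); cv2.imwrite('pics/s4.png',cv2.resize(f2['pixels'][150:290,290:470,::-1],None,fx=4,fy=4))
print(s['time'],s['tool_pos'],R.from_quat(s['tool_rot'][[1,2,3,0]]).as_matrix()[:,1:],s['contact_force'],s['gripper_width'])
import pickle; pickle.dump(c,open('c4.pkl','wb'))
E
```

```text
6.95 [ 0.54222136 -0.13155445  0.15288465] [[ 0.99445891  0.00243434]
 [-0.10509542 -0.00110664]
 [ 0.00253717 -0.99999642]] [ 1.17018607 -0.22594439  0.39750351] 0.5149438522645234
```

View pics/w4.png

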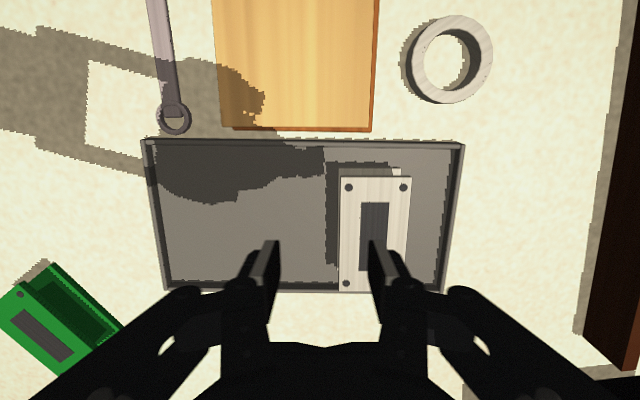

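View pics/s4.png

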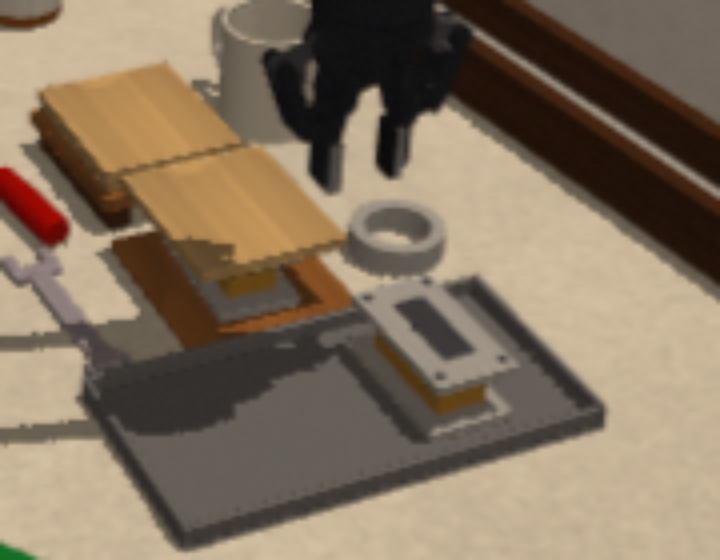

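The upper cell stands upright in the tray, with its top flange at wrist (340-410,177-293). Now I'll get a higher view over the spacer and pile.

>>> step_arm --pt "0 0.1 0.1 0 0 0 155" --pt "0 0.2 0.18 0 0 0 155" --pt "0 0.3 0.26 0 0 0 155" --pt "0 0.32 0.28 0 0 0 155" --pt "0 0.32 0.28 0 0 0 155"

```text
time: 7.55
tool_pos: [0.5438, 0.0302, 0.2951]
tool_rot: [0.002, 0.743, 0.67, 0.002]
contact_force: [0.3, -0.9, 0.9]
gripper_width: 0.395
```

```bash
python3 - <<'E'
from h import *
s=monitor.state(); f=eyes.grab_frame('wrist'); save(f,'w5'); c=cam(f,s)
print(s['time'],s['tool_pos'],R.from_quat(s['tool_rot'][[1,2,3,0]]).as_matrix()[:,1:],s['gripper_width'])
import pickle; pickle.dump(c,open('c5.pkl','wb'))
a=f['pixels'][:,:,::-1]
cv2.imwrite('pics/w5c.png',cv2.resize(a[10:260,180:460],None,fx=2.4,fy=2.4,interpolation=cv2.INTER_CUBIC))
E
```

```text
7.55 [0.54383015 0.0301635  0.29514921] [[ 9.94619113e-01  4.95237989e-03]
 [-1.03483621e-01  2.99227412e-04]
 [ 4.89482681e-03 -9.99987692e-01]] 0.39509958586280736
```

View pics/w5c.png

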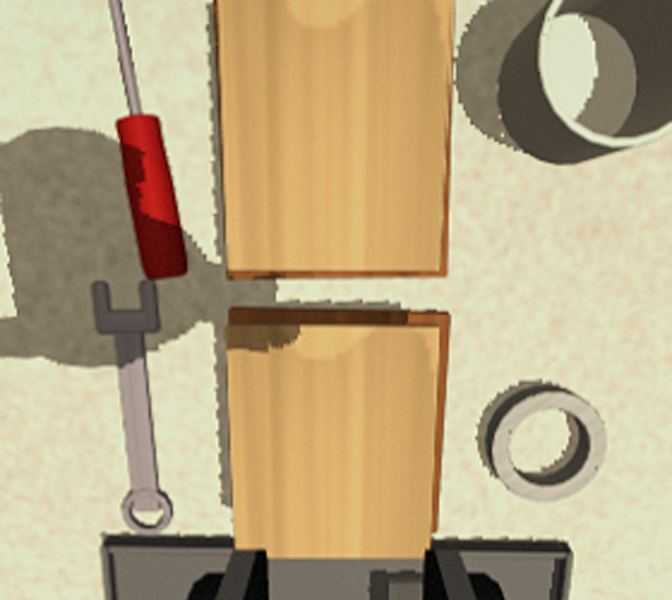

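View pics/w5.png

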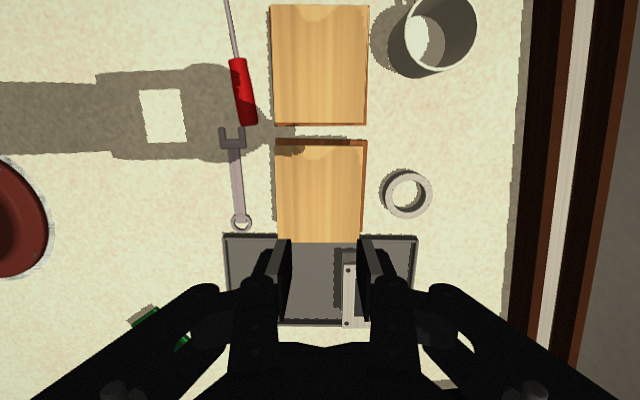

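```bash
python3 - <<'E'
from m import *
import pickle; c=pickle.load(open('c5.pkl','rb'))
a=cv2.imread('pics/w5.png'); cv2.imwrite('pics/w5d.png',cv2.resize(a[0:40,250:390],None,fx=5.5,fy=5.5,interpolation=cv2.INTER_CUBIC))
A=(2.4,(180,10))
p={(-1,1):(229,325),(1,1):(439,326),(-1,-1):(235,558),(1,-1):(431,558)}
s=rect(c,p,*A,.065,.11,.13,'spacer')
q=rect(c,{(-1,-1):(227,271),(1,-1):(443,272)},*A,.052,.11,.13,'pile')
E
```

```text
spacer [ 0.5349 -0.0045 -0.1105] res mm [-1.6  0.7  1.5  0.2 -0.  -0.2  0.2 -0.7]
pile [ 0.5524  0.1502 -0.1086] res mm [ 0.7 -0.1 -0.7  0.1]
```

View pics/w5d.png

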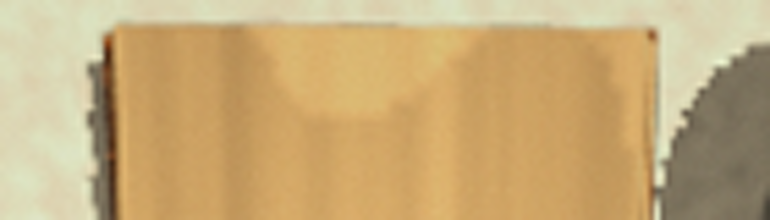

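```bash
python3 - <<'E'
from m import *
import pickle; c=pickle.load(open('c5.pkl','rb'))
p4=[(-1,-1),(1,-1),(-1,1),(1,1)]
lo=[px(v,2.4,(180,10)) for v in [(227,271),(443,272)]]; up=[px(v,5.5,(250,0)) for v in [(112,24),(656,30)]]
q=rect(c,dict(zip(p4,lo+up)),1,(0,0),.052,.11,.13,'pile')
s=np.array([.5349,-.0045,-.1105]); print('delta',q-s)
u=np.array([np.sin(.11),np.cos(.11)]); v=np.array([u[1],-u[0]])
d=(q-s)[:2]; print('along',d@u,'lat',d@v)
for off in (.065+.011,.065+.031): print('tcp at',s[:2]-u*off, 'end',q[:2]-u*off)
E
```

```text
pile [ 0.5524  0.1501 -0.1093] res mm [ 0.7 -0.1 -0.8 -0.1  0.6 -0.1 -0.5  0.3]
delta [0.01752688 0.15462885 0.00116833]
along 0.15561836127561202 lat 0.00044605920684820985
tcp at [ 0.52655685 -0.08004066] end [0.54408373 0.07458819]
tcp at [ 0.52436128 -0.09991979] end [0.54188817 0.05470907]
```

The spacer and pile differ by 155.6 mm along y, with 0.4 mm lateral offset and equal yaw of -0.110. I'll go behind the spacer's -y edge with the fingers half shut, using both fingers as a two-point pusher.

>>> step_arm --pt "-0.01 -0.08 0 0 0 -0.003 155" --pt "-0.02 -0.17 -0.05 0 0 -0.003 155" --pt "-0.039 -0.26 -0.14 0 0 -0.003 155" --pt "-0.039 -0.262 -0.23 0 0 -0.003 155" --pt "-0.039 -0.262 -0.32 0 0 -0.003 155" --pt "-0.039 -0.262 -0.4 0 0 -0.003 155" --pt "-0.039 -0.262 -0.42 0 0 -0.003 155" --pt "-0.039 -0.262 -0.42 0 0 -0.003 155" --pt "-0.039 -0.262 -0.42 0 0 -0.003 155"

```text
time: 8.5
tool_pos: [0.5236, -0.1039, 0.0832]
tool_rot: [0.001, 0.745, 0.667, 0.0]
contact_force: [1.1, -0.0, 0.1]
gripper_width: 0.394
```

```bash
python3 - <<'E'
from h import *
s=monitor.state(); f=eyes.grab_frame('wrist'); save(f,'w6'); 
f2=eyes.grab_frame('side'); cv2.imwrite('pics/s6.png',cv2.resize(f2['pixels'][150:290,290:470,::-1],None,fx=4,fy=4))
print(s['time'],s['tool_pos'],R.from_quat(s['tool_rot'][[1,2,3,0]]).as_matrix()[:,1:],s['gripper_width'],s['contact_force'])
E
```

```text
8.5 [ 0.52357843 -0.10388059  0.0832024 ] [[ 9.93794969e-01  1.81462903e-03]
 [-1.11211311e-01 -8.53103769e-04]
 [ 1.89824781e-03 -9.99997990e-01]] 0.39376571924208525 [ 1.05200687 -0.03564419  0.06170805]
```

View pics/s6.png

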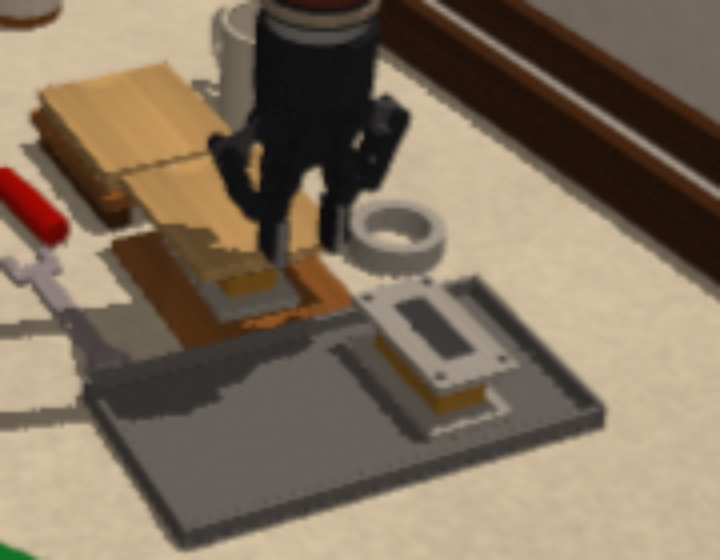

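View pics/w6.png

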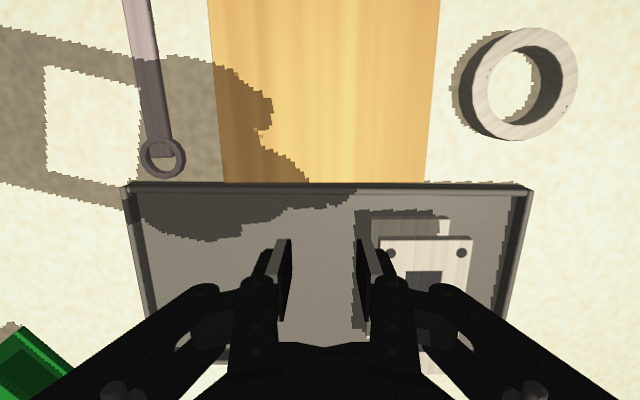

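The fingers are centred behind the spacer: its edge runs from 222 to 426 px and the fingers sit about 325. Descending.

>>> step_arm --pt "0 0 -0.02 0 0 0 155" --pt "0 0 -0.04 0 0 0 155" --pt "0 0 -0.048 0 0 0 155" --pt "0 0 -0.048 0 0 0 155" --pt "0 0 -0.048 0 0 0 155"

```text
time: 9.1
tool_pos: [0.5223, -0.1029, 0.0576]
tool_rot: [-0.0, 0.745, 0.667, -0.0]
contact_force: [0.7, -0.2, 0.3]
gripper_width: 0.388
```

>>> step_arm --pt "0 0 0 0 0 0 155" --pt "0 0 0 0 0 0 155"

```text
time: 9.3
tool_pos: [0.5227, -0.1031, 0.0582]
tool_rot: [0.0, 0.745, 0.667, 0.0]
contact_force: [-0.9, -0.4, 0.1]
gripper_width: 0.395
```

>>> step_arm --pt "0.0013 0.012 0 0 0 0 155" --pt "0.0026 0.024 0 0 0 0 155" --pt "0.004 0.036 0 0 0 0 155" --pt "0.0053 0.048 0 0 0 0 155" --pt "0.0066 0.06 0 0 0 0 155" --pt "0.008 0.072 0 0 0 0 155" --pt "0.0093 0.084 0 0 0 0 155" --pt "0.0106 0.096 0 0 0 0 155" --pt "0.012 0.108 0 0 0 0 155" --pt "0.0133 0.12 0 0 0 0 155"

```text
time: 10.3
tool_pos: [0.5292, -0.0425, 0.0578]
tool_rot: [0.0, 0.745, 0.667, -0.0]
contact_force: [-0.5, -1.2, -0.0]
gripper_width: 0.394
```

```bash
python3 - <<'E'
from h import *
s=monitor.state(); f=eyes.grab_frame('wrist'); save(f,'w7'); 
f2=eyes.grab_frame('side'); cv2.imwrite('pics/s7.png',cv2.resize(f2['pixels'][150:290,290:470,::-1],None,fx=4,fy=4))
print(s['time'],s['tool_pos'],R.from_quat(s['tool_rot'][[1,2,3,0]]).as_matrix()[:,1:],s['gripper_width'],s['contact_force'])
E
```

```text
10.3 [ 0.52921792 -0.04254062  0.05782873] [[ 9.93847827e-01  5.45971651e-05]
 [-1.10754203e-01 -6.55635768e-05]
 [ 6.15227158e-05 -9.99999996e-01]] 0.39370036303703443 [-0.53488895 -1.24339071 -0.04200558]
```

View pics/s7.png

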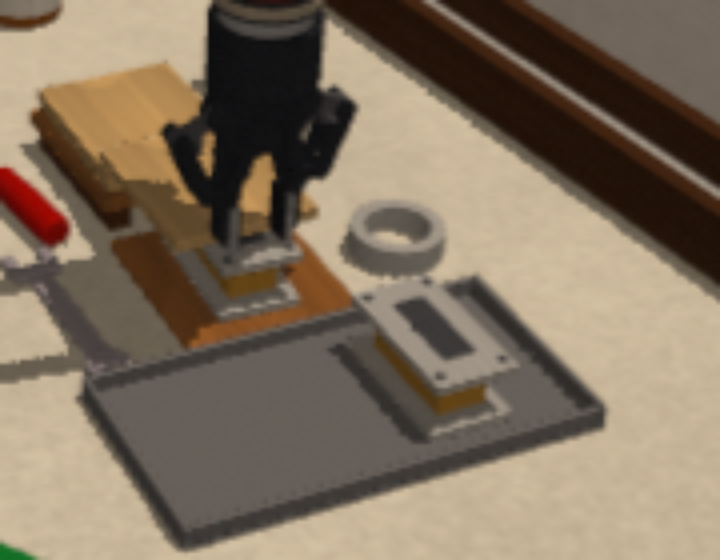

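View pics/w7.png

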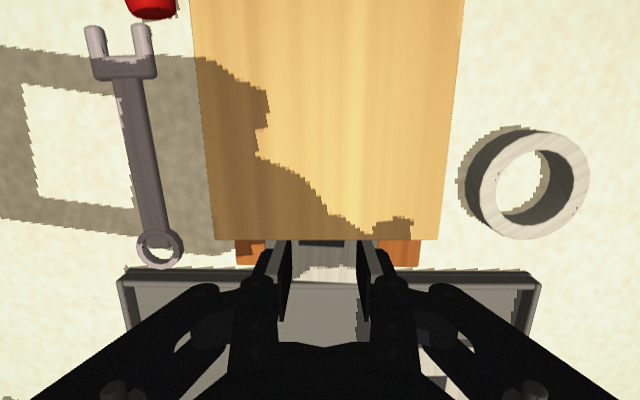

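The spacer is sliding flat and square (edge at row 240, from 215 to 438 px), and the fingers are just above the lower flange. I'll continue.

>>> step_arm --pt "0.0013 0.012 0 0 0 0 155" --pt "0.0026 0.024 0 0 0 0 155" --pt "0.004 0.036 0 0 0 0 155" --pt "0.0053 0.048 0 0 0 0 155" --pt "0.0066 0.06 0 0 0 0 155" --pt "0.008 0.072 0 0 0 0 155" --pt "0.0093 0.084 0 0 0 0 155" --pt "0.0106 0.096 0 0 0 0 155" --pt "0.012 0.108 0 0 0 0 155" --pt "0.0133 0.12 0 0 0 0 155"

```text
time: 11.4
tool_pos: [0.5357, 0.0176, 0.0577]
tool_rot: [-0.0, 0.745, 0.667, -0.0]
contact_force: [-0.1, -0.6, 0.5]
gripper_width: 0.393
```

>>> step_arm --pt "0.0013 0.012 0 0 0 0 155" --pt "0.0026 0.024 0 0 0 0 155" --pt "0.004 0.036 0 0 0 0 155" --pt "0.0053 0.048 0 0 0 0 155" --pt "0.0066 0.06 0 0 0 0 155" --pt "0.0077 0.07 0 0 0 0 155" --pt "0.0085 0.078 0 0 0 0 155" --pt "0.0088 0.08 0 0 0 0 155" --pt "0.0088 0.08 0 0 0 0 155"

```text
time: 12.3
tool_pos: [0.5402, 0.0572, 0.0578]
tool_rot: [-0.0, 0.745, 0.667, 0.0]
contact_force: [0.5, -0.4, 0.7]
gripper_width: 0.391
```

```bash
python3 - <<'E'
from h import *
s=monitor.state(); f=eyes.grab_frame('wrist'); save(f,'w8'); 
f2=eyes.grab_frame('side'); cv2.imwrite('pics/s8.png',cv2.resize(f2['pixels'][140:280,270:450,::-1],None,fx=4,fy=4))
print(s['time'],s['tool_pos'],R.from_quat(s['tool_rot'][[1,2,3,0]]).as_matrix()[:,1:],s['gripper_width'],s['contact_force'])
E
```

```text
12.3 [0.54024236 0.05719974 0.05783827] [[ 9.93868885e-01  1.11508605e-04]
 [-1.10565047e-01  1.50207145e-04]
 [ 9.42172742e-05 -9.99999983e-01]] 0.39073414843362725 [ 0.472263   -0.43814027  0.70464417]
```

View pics/s8.png

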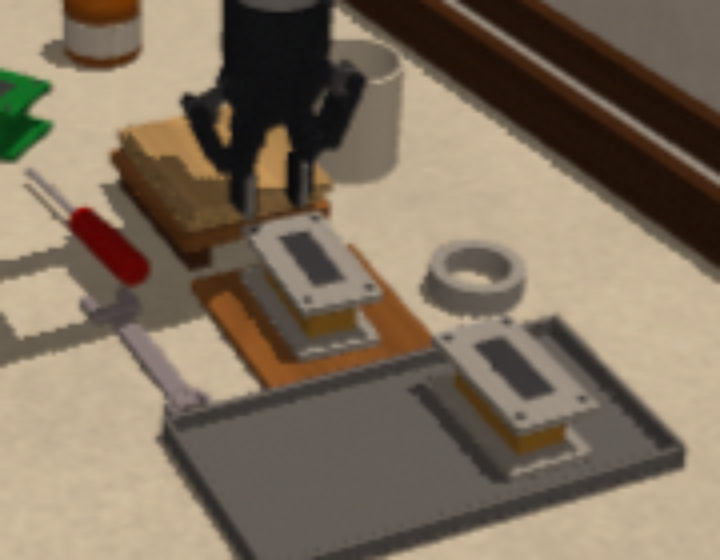

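View pics/w8.png

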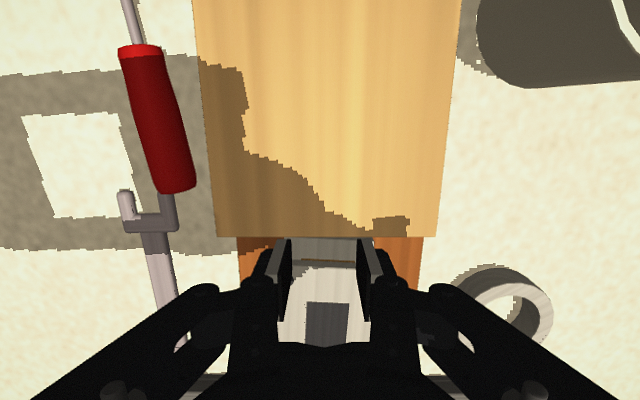

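```bash
python3 - <<'E'
from m import *
s=monitor.state(); f=eyes.grab_frame('wrist'); c=cam(f,s)
rect(c,{(-1,-1):(216,237),(1,-1):(437,237.5)},1,(0,0),.062,.11,.13,'spacer')
a=f['pixels'][:,:,::-1]; cv2.imwrite('pics/w8c.png',cv2.resize(a[200:280,190:470],None,fx=2.8,fy=2.8,interpolation=cv2.INTER_CUBIC))
u=np.array([np.sin(.11),np.cos(.11)]); 
for uv in [(216,237),(437,237.5)]: print((ray(c,uv,.062)[:2]-s['tool_pos'][:2])@u)
E
```

```text
spacer [ 0.5502  0.1334 -0.1141] res mm [-0.2  0.   0.2 -0. ]
0.012279046104718855
0.011835253651933554
```

View pics/w8c.png

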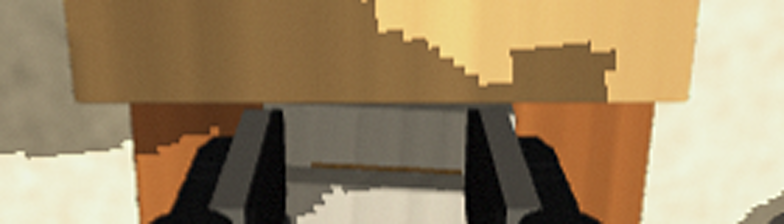

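Measured finger-to-edge offset is 12 mm, with about 17 mm remaining. I'll push 15 mm, back off and measure.

>>> step_arm --pt "0.0006 0.006 0 0 0 0 155" --pt "0.0013 0.012 0 0 0 0 155" --pt "0.002 0.018 0 0 0 0 155" --pt "0.0026 0.024 0 0 0 0 155" --pt "0.0033 0.03 0 0 0 0 155" --pt "0.0033 0.03 0 0 0 0 155"

```text
time: 13.05
tool_pos: [0.5419, 0.0725, 0.0578]
tool_rot: [-0.0, 0.745, 0.667, 0.0]
contact_force: [0.5, -0.0, -0.6]
gripper_width: 0.394
```

>>> step_arm --pt "-0.002 -0.02 0 0 0 0 155" --pt "-0.003 -0.03 0.08 0 0 0 155" --pt "-0.003 -0.03 0.18 0 0 0 155" --pt "-0.003 0 0.27 0 0 0 155" --pt "0 0.06 0.36 0 0 0 155" --pt "0 0.06 0.4 0 0 0 155" --pt "0 0.06 0.4 0 0 0 155" --pt "0 0.06 0.4 0 0 0 155"

```text
time: 13.85
tool_pos: [0.5418, 0.1015, 0.2577]
tool_rot: [0.0, 0.745, 0.667, 0.0]
contact_force: [0.4, -0.1, 0.2]
gripper_width: 0.394
```

```bash
python3 - <<'E'
from h import *
s=monitor.state(); f=eyes.grab_frame('wrist'); save(f,'w9'); c=cam(f,s)
import pickle; pickle.dump(c,open('c9.pkl','wb'))
f2=eyes.grab_frame('side'); cv2.imwrite('pics/s9.png',cv2.resize(f2['pixels'][150:240,280:380,::-1],None,fx=6,fy=6,interpolation=cv2.INTER_CUBIC))
a=f['pixels'][:,:,::-1]; cv2.imwrite('pics/w9c.png',cv2.resize(a[0:240,190:470],None,fx=2.4,fy=2.4,interpolation=cv2.INTER_CUBIC))
print(s['time'],s['tool_pos'],R.from_quat(s['tool_rot'][[1,2,3,0]]).as_matrix()[:,1:],s['gripper_width'],s['contact_force'])
E
```

```text
13.85 [0.5418112  0.10150101 0.25768519] [[ 9.93811723e-01  3.74397616e-04]
 [-1.11077024e-01 -1.78720815e-04]
 [ 3.91932550e-04 -9.99999914e-01]] 0.3938127438507536 [ 0.42575793 -0.06235846  0.22918743]
```

View pics/s9.png

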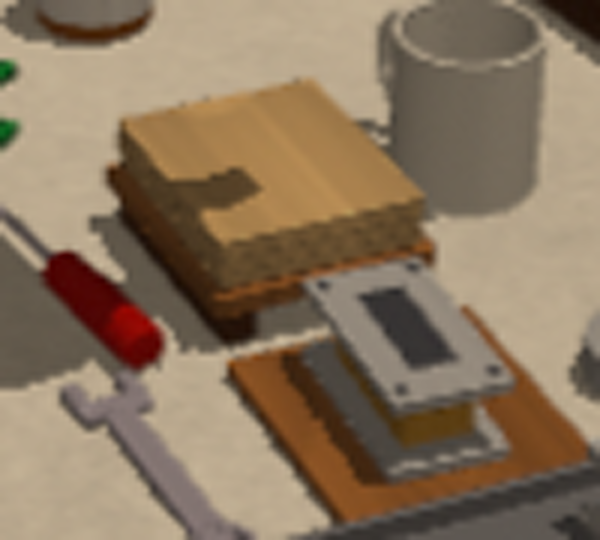

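View pics/w9c.png

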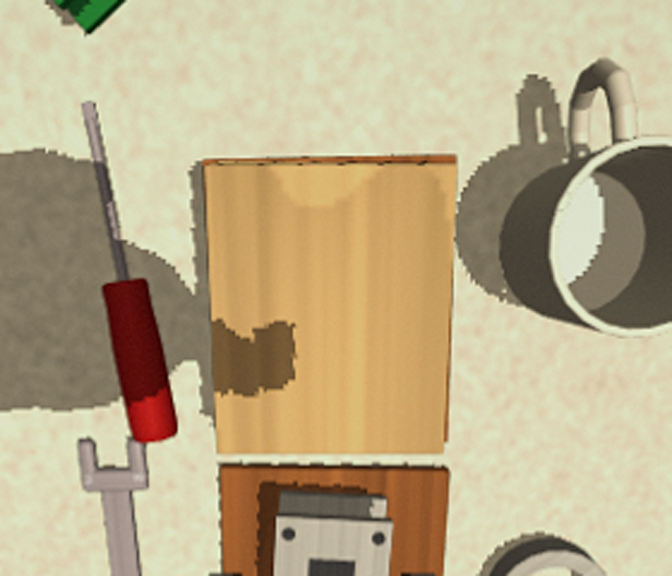

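```bash
python3 - <<'E'
from m import *
import pickle; c=pickle.load(open('c9.pkl','rb'))
A=(2.4,(190,0))
p=rect(c,{(-1,1):(205,164),(1,1):(455,163),(1,-1):(445,452),(-1,-1):(218,453)},*A,.062,.11,.13,'spacer')
u=np.array([np.sin(.109),np.cos(.109)]);v=np.array([u[1],-u[0]])
d=np.array([.5524,.1501])-p[:2]; print('remaining along',d@u,'lat',d@v)
a=cv2.imread('pics/w9.png')
cv2.imwrite('pics/w9t.png',cv2.resize(a[58:80,265:390],None,fx=6.4,fy=12,interpolation=cv2.INTER_CUBIC))
cv2.imwrite('pics/w9r.png',cv2.resize(a[60:200,360:395],None,fx=12,fy=4,interpolation=cv2.INTER_CUBIC))
# predicted pixel lines
th=-.109
def corners(x,y,z,w=.11,h=.13):
    Rm=np.array([[np.cos(th),-np.sin(th)],[np.sin(th),np.cos(th)]])
    return [np.r_[Rm@np.array([sx*w/2,sy*h/2])+[x,y],z] for sx,sy in [(-1,1),(1,1),(1,-1),(-1,-1)]]
for n,z,w,h in [('pile top',.052,.11,.13),('pile2',.042,.11,.13),('plinth',.032,.12,.14)]:
    print(n,proj(c,corners(.5524,.1501,z,w,h)).round(1).tolist())
print('spacer',proj(c,corners(p[0],p[1],.062)).round(1).tolist())
E
```

```text
spacer [ 0.5514  0.1492 -0.1043] res mm [-0.9  0.4  1.3  0.5  0.2 -0.4 -0.6 -0.6]
remaining along 0.0010411952795390163 lat 0.0008568194172306119
pile top [[276.7, 67.6], [379.9, 67.3], [374.5, 185.5], [281.7, 185.7]]
pile2 [[278.0, 68.7], [378.3, 68.5], [373.1, 183.5], [282.8, 183.7]]
plinth [[274.7, 65.0], [381.4, 64.8], [375.7, 185.4], [280.0, 185.6]]
spacer [[274.5, 67.4], [380.8, 67.2], [375.1, 188.5], [279.8, 188.8]]
```

View pics/w9t.png

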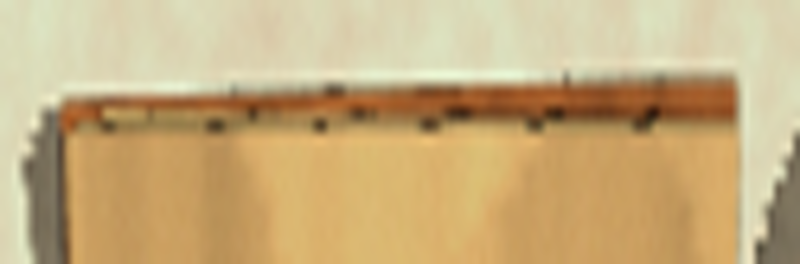

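View pics/w9r.png

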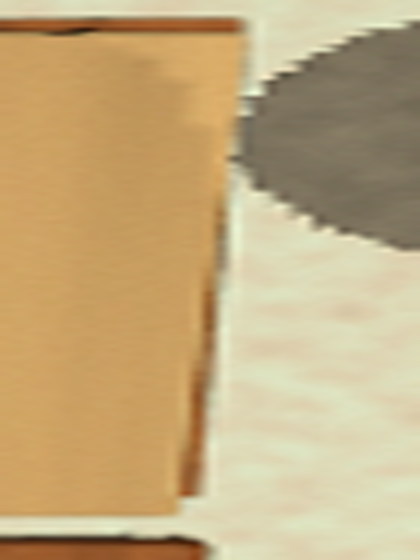

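The spacer is flat on the pile, within about 1 mm and 0.3° of the pile (a roughly 1 px pile sliver shows at the far left edge). That is square, so I'll leave it. Next I'll locate the lower cell.

>>> step_arm --pt "0 -0.06 -0.03 0 0 0 0" --pt "-0.01 -0.14 -0.07 0 0 0 0" --pt "-0.012 -0.21 -0.11 0 0 0 0" --pt "-0.012 -0.22 -0.14 0 0 0 0" --pt "-0.012 -0.22 -0.14 0 0 0 0" --pt "-0.012 -0.22 -0.14 0 0 0 0"

```text
time: 14.55
tool_pos: [0.5353, -0.0075, 0.1867]
tool_rot: [-0.001, 0.745, 0.667, -0.001]
contact_force: [0.1, 0.4, 0.6]
gripper_width: 1.001
```

```bash
python3 - <<'E'
from h import *
s=monitor.state(); f=eyes.grab_frame('wrist'); save(f,'w10'); c=cam(f,s)
import pickle; pickle.dump(c,open('c10.pkl','wb'))
a=f['pixels'][:,:,::-1]; cv2.imwrite('pics/w10c.png',cv2.resize(a[60:310,180:470],None,fx=2.4,fy=2.4,interpolation=cv2.INTER_CUBIC))
print(s['time'],s['tool_pos'],R.from_quat(s['tool_rot'][[1,2,3,0]]).as_matrix()[:,1],s['gripper_width'])
E
```

```text
14.55 [ 0.53526009 -0.0075405   0.18672246] [ 0.99383112 -0.11088068 -0.00227681] 1.0014465676228732
```

View pics/w10c.png

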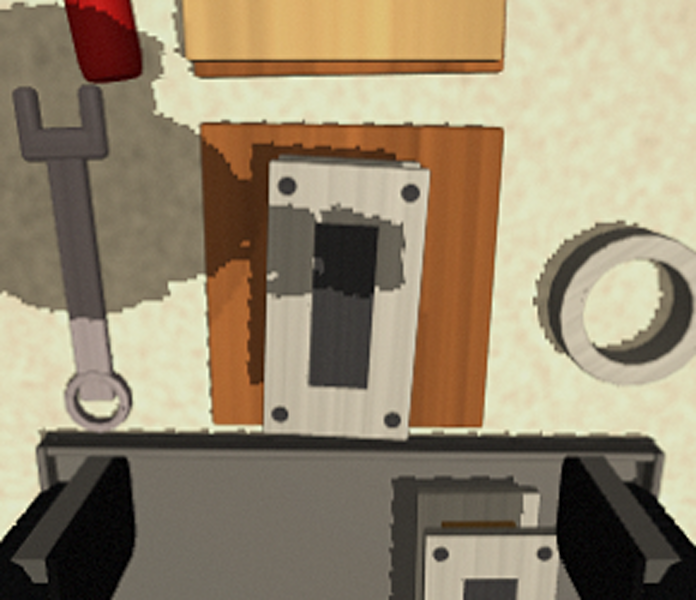

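The lower cell's top corners are at crop (270,160), (429,169), (408,439) and (264,431). Measuring it and the placed cell.

```bash
python3 - <<'E'
from m import *
import pickle; c=pickle.load(open('c10.pkl','rb'))
A=(2.4,(180,60))
rect(c,{(-1,1):(270,160),(1,1):(429,169),(1,-1):(408,439),(-1,-1):(264,431)},*A,.055,.06,.11,'lower')
rect(c,{(-1,1):(425,533),(1,1):(562,533)},*A,.05,.06,.11,'placed upper')
rect(c,{(-1,1):(40,434),(1,1):(662,440)},*A,.018,.3,.16,'tray')
rect(c,{(-1,-1):(188,60),(1,-1):(504,60)},*A,.062,.11,.13,'spacer')
E
```

```text
lower [ 0.5339 -0.0058 -0.1623] res mm [-0.5  0.6  0.9  0.6  0.2 -0.4 -0.6 -0.8]
placed upper [ 0.5818 -0.1706 -0.113 ] res mm [ 0.1 -0.  -0.1  0. ]
tray [ 0.52   -0.1578 -0.121 ] res mm [-4.1  0.5  4.1 -0.5]
spacer [ 0.5524  0.1483 -0.1112] res mm [-0.4  0.   0.4 -0. ]
```

>>> step_arm --pt "-0.003 0.003 -0.06 0 0 -0.034 0" --pt "-0.003 0.003 -0.14 0 0 -0.034 0" --pt "-0.003 0.003 -0.22 0 0 -0.034 0" --pt "-0.003 0.003 -0.28 0 0 -0.034 0" --pt "-0.003 0.003 -0.306 0 0 -0.034 0" --pt "-0.003 0.003 -0.306 0 0 -0.034 0" --pt "-0.003 0.003 -0.306 0 0 -0.034 0"

```text
time: 15.3
tool_pos: [0.5359, -0.0062, 0.0367]
tool_rot: [0.001, 0.762, 0.648, 0.001]
contact_force: [-0.7, 0.4, 0.8]
gripper_width: 0.999
```

>>> step_arm --pt "0 0 0 0 0 0 120" --pt "0 0 0 0 0 0 255" --pt "0 0 0 0 0 0 255" --pt "0 0 0 0 0 0 255" --pt "0 0 0 0 0 0 255" --pt "0 0 0 0 0 0 255"

```text
time: 15.9
tool_pos: [0.5362, -0.0067, 0.0374]
tool_rot: [0.001, 0.762, 0.648, 0.001]
contact_force: [-0.5, -0.2, 6.2]
gripper_width: 0.685
```

The grip is about 5 mm shallower than the first one, so I'll reopen, go 7 mm deeper and regrip.

>>> step_arm --pt "0 0 0 0 0 0 0" --pt "0 0 0 0 0 0 0" --pt "0 0 -0.014 0 0 0 0" --pt "0 0 -0.014 0 0 0 0" --pt "0 0 -0.014 0 0 0 120" --pt "0 0 -0.014 0 0 0 255" --pt "0 0 -0.014 0 0 0 255" --pt "0 0 -0.014 0 0 0 255" --pt "0 0 -0.014 0 0 0 255" --pt "0 0 -0.014 0 0 0 255"

```text
time: 16.9
tool_pos: [0.5348, -0.0066, 0.0282]
tool_rot: [0.0, 0.762, 0.648, 0.0]
contact_force: [1.8, -0.1, 2.7]
gripper_width: 0.69
```

>>> step_arm --pt "0 0 0.01 0 0 0 255" --pt "0 0 0.03 0 0 0 255" --pt "0 0 0.07 0 0 0 255" --pt "0 0 0.12 0 0 0 255" --pt "0 0 0.12 0 0 0 255"

```text
time: 17.4
tool_pos: [0.5369, -0.0068, 0.0918]
tool_rot: [0.003, 0.762, 0.648, 0.002]
contact_force: [0.7, 0.0, -1.5]
gripper_width: 0.687
```

```bash
python3 - <<'E'
from h import *
s=monitor.state(); f=eyes.grab_frame('wrist'); save(f,'w11'); c=cam(f,s)
f2=eyes.grab_frame('side'); cv2.imwrite('pics/s11.png',cv2.resize(f2['pixels'][140:280,270:450,::-1],None,fx=4,fy=4))
print(s['time'],s['tool_pos'],R.from_quat(s['tool_rot'][[1,2,3,0]]).as_matrix()[:,1],s['gripper_width'],s['contact_force'])
E
```

```text
17.4 [ 0.53690186 -0.00682587  0.09181644] [ 0.98689217 -0.16121944  0.00722071] 0.6871987264666061 [ 0.73438585  0.01239097 -1.52580294]
```

View pics/s11.png

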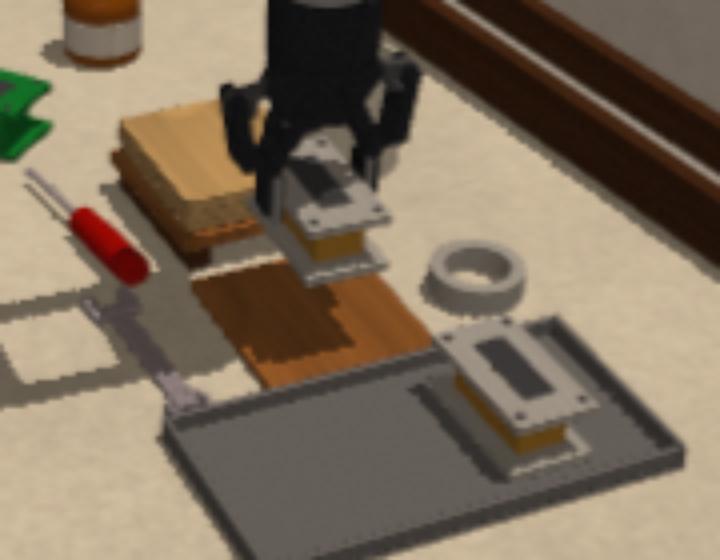

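View pics/w11.png

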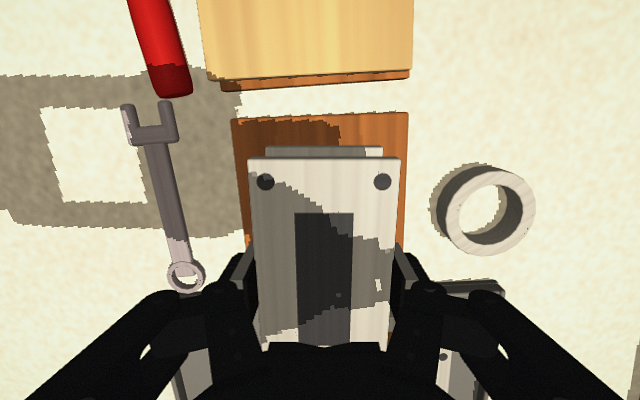

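The lower cell is held level and the pile is undisturbed. I'll carry it to the tray's near slot.

>>> step_arm --pt "-0.03 -0.05 0.03 0 0 0.01 255" --pt "-0.08 -0.13 0.04 0 0 0.025 255" --pt "-0.12 -0.21 0.03 0 0 0.035 255" --pt "-0.162 -0.28 0 0 0 0.035 255" --pt "-0.162 -0.3 -0.05 0 0 0.035 255" --pt "-0.162 -0.3 -0.09 0 0 0.035 255" --pt "-0.162 -0.3 -0.115 0 0 0.035 255" --pt "-0.162 -0.3 -0.12 0 0 0.035 255" --pt "-0.162 -0.3 -0.12 0 0 0.035 255" --pt "-0.162 -0.3 -0.12 0 0 0.035 255"

```text
time: 18.5
tool_pos: [0.4542, -0.1565, 0.0286]
tool_rot: [0.001, 0.744, 0.668, 0.0]
contact_force: [-0.2, -0.3, -3.2]
gripper_width: 0.688
```

```bash
python3 - <<'E'
from h import *
s=monitor.state(); 
f2=eyes.grab_frame('side'); cv2.imwrite('pics/s12.png',cv2.resize(f2['pixels'][150:290,290:470,::-1],None,fx=4,fy=4))
s=monitor.state();print(s['time'],s['tool_pos'],R.from_quat(s['tool_rot'][[1,2,3,0]]).as_matrix()[:,1:],s['contact_force'],s['gripper_width'])
E
```

```text
18.55 [ 0.4543659  -0.15661542  0.02893545] [[ 0.99409425  0.00188501]
 [-0.10850203 -0.00101444]
 [ 0.00198395 -0.99999771]] [ 0.15323118 -0.61362084 -3.33322759] 0.6898043163335359
```

View pics/s12.png

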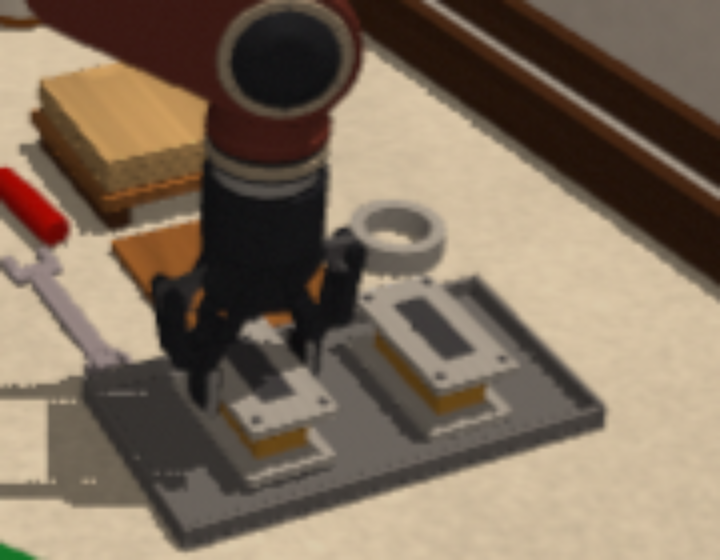

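It hovers level in the near slot. Expected contact is at TCP z of about 0.023, so I'll lower slowly.

>>> step_arm --pt "0 0 -0.003 0 0 0 255" --pt "0 0 -0.006 0 0 0 255" --pt "0 0 -0.008 0 0 0 255" --pt "0 0 -0.008 0 0 0 255"

```text
time: 18.95
tool_pos: [0.4532, -0.1564, 0.0237]
tool_rot: [-0.0, 0.745, 0.667, -0.0]
contact_force: [0.4, 0.6, -2.7]
gripper_width: 0.687
```

>>> step_arm --pt "0 0 -0.001 0 0 0 255" --pt "0 0 -0.002 0 0 0 255" --pt "0 0 -0.002 0 0 0 255"

```text
time: 19.25
tool_pos: [0.4534, -0.1566, 0.0232]
tool_rot: [-0.0, 0.745, 0.667, -0.0]
contact_force: [-1.9, 1.7, 1.1]
gripper_width: 0.683
```

>>> step_arm --pt "0 0 -0.001 0 0 0 255" --pt "0 0 -0.001 0 0 0 255"

```text
time: 19.45
tool_pos: [0.4534, -0.1566, 0.0231]
tool_rot: [-0.0, 0.745, 0.667, -0.0]
contact_force: [-5.0, 2.8, 5.1]
gripper_width: 0.686
```

>>> step_arm --pt "0 0 0 0 0 0 200" --pt "0 0 0 0 0 0 0" --pt "0 0 0 0 0 0 0" --pt "0 0 0 0 0 0 0" --pt "0 0 0.04 0 0 0 0" --pt "0 0 0.12 0 0 0 0" --pt "0 0 0.2 0 0 0 0" --pt "0.08 0.04 0.3 0 0 0 0" --pt "0.16 0.06 0.4 0 0 0 0" --pt "0.16 0.06 0.44 0 0 0 0"

```text
time: 20.45
tool_pos: [0.5342, -0.1257, 0.2431]
tool_rot: [-0.0, 0.745, 0.668, -0.0]
contact_force: [0.6, -0.8, 0.2]
gripper_width: 0.998
```

>>> step_arm --pt "0 0.1 0.05 0 0 0 0" --pt "0 0.2 0.1 0 0 0 0" --pt "0 0.3 0.1 0 0 0 0" --pt "0 0.3 0.1 0 0 0 0" --pt "0 0.3 0.1 0 0 0 0"

```text
time: 20.95
tool_pos: [0.5334, 0.0249, 0.2924]
tool_rot: [0.0, 0.744, 0.669, 0.0]
contact_force: [0.6, -0.9, -0.3]
gripper_width: 1.002
```

```bash
python3 - <<'E'
from h import *
s=monitor.state(); f=eyes.grab_frame('wrist'); save(f,'w13'); c=cam(f,s)
import pickle; pickle.dump(c,open('c13.pkl','wb'))
f2=eyes.grab_frame('side'); cv2.imwrite('pics/s13.png',cv2.resize(f2['pixels'][140:290,270:470,::-1],None,fx=4,fy=4))
save(eyes.grab_frame('scene'),'sc13')
print(s['time'],s['tool_pos'],s['contact_force'],s['gripper_width'])
E
```

```text
20.95 [0.53336375 0.02490516 0.29241672] [ 0.58596992 -0.93940344 -0.27443086] 1.0024345397629444
```

View pics/w13.png

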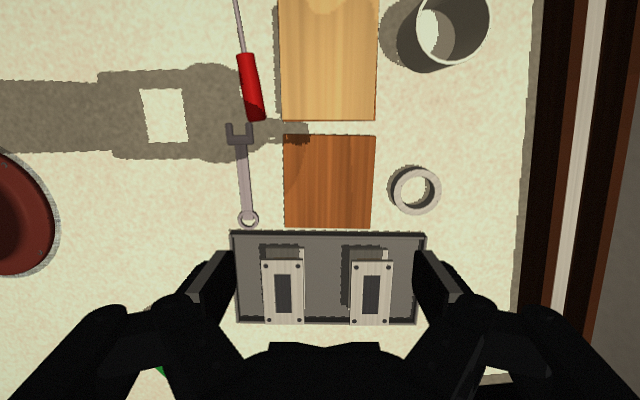

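View pics/s13.png

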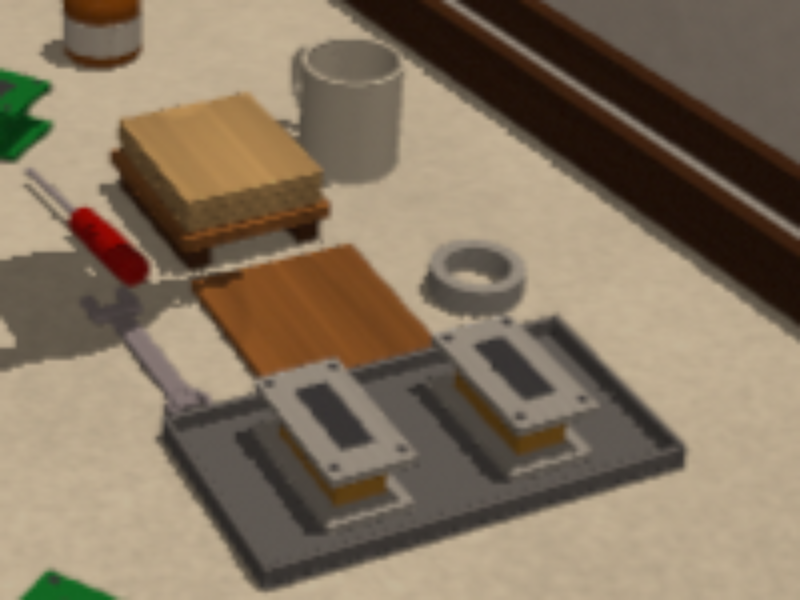

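View pics/sc13.png

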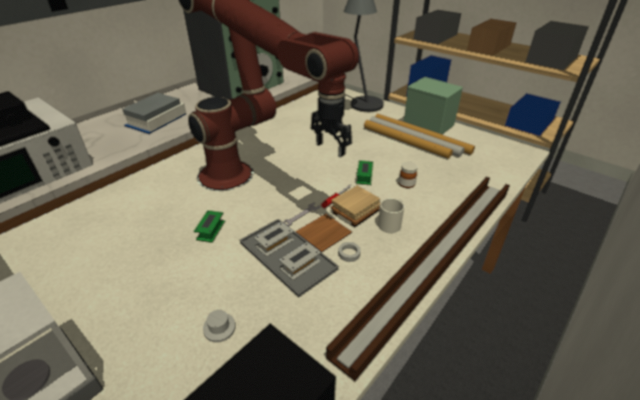

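Both cells stand upright in the tray, with flanges at wrist (262-305,260-325) and (350-393,260-325). The side view shows the spacer, pile plates and plinth with matching edges, and the bystanders unmoved. Handing in.

```bash
python3 -c "
from h import *
print(manip.job_done())"
```

```text
the job is handed in; nothing more can be done
None
```

The job is handed in, at about 21 s of the 61 s allowed. No verdict was reported.

**What I did, in order:**
1. Lifted the upper cell into the tray's far slot and set it down on contact.
2. Slid the spacer flat across onto the pile with the two half-closed fingers, without lifting it.
3. Regripped the lower cell once, because the first grip was shallow. Then I set it down on contact in the tray's near slot.

**Last checks:**
- **Cells:** both stand upright on the tray floor, and the gripper is clear of everything.
- **Spacer:** it lies flat on the pile, about 1 mm and 0.3° off the pile's pose as I measured it before the push. I left it there because that is within the camera calibration. A later fit of its near edge alone put it about 2 mm short. A pile sliver about 1 px wide still showed at the far left edge just after the push.
- **Other things on the bench:** none looks moved in the final pictures.
- **Forces:** the contact-force readings I saw stayed under about 8 N.

**Disagreement:** my tray-rim fits came out up to about 8 mm narrower than the stated 300 mm. The cameras' estimates of the tray centre also differed by several mm. The slots had enough room for this not to matter.

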